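Stow the print-head hood and shut the accessory drawer

TASK

The orange print-head hood is lying on its side on the packing bench. Stand it open side down, flat on the floor of the wide empty bay of the open accessory drawer, and let go of it; then push the drawer fully home until it snaps in at its detent. Leave the carton, the tape roll and the bottle where they are.

Things in the scene. Friction and masses are not known exactly. Their poses are not given: they have to be found in the camera images.
- hood: orange plastic hood, a five-sided box with 4 mm walls (closed end 5 mm), about 0.1 to 0.2 kg: 56 mm along its x, 72 mm along its y, 58 mm along its z. It starts lying on its side with its z up. Origin: centre of the side it lies on (its middle is 29 mm up its z). Its open mouth faces its +y, the closed end (with a black panel) its -y; when stowed, its +y points down. Its two 72 x 58 mm walls facing +x and -x are flat and can be gripped across (56 mm)
- hood_mouth (a point): centre of the hood's open mouth, 36 mm along the hood's +y from its middle; axes as the hood's
- hood_end (a point): centre of the outside of the hood's closed end, 36 mm along the hood's -y from its middle; axes as the hood's
- cabinet: grey metal drawer unit fixed to the bench, 270 mm deep (its x), 272 mm wide (its y), top 128 mm above the bench. Origin: at bench height under the middle of its front edge (the plane of the drawer's front face when home); the unit's body lies to its +x; its -x side is the front from which the blue-fronted drawer comes out, its y runs to the left seen from the robot. The opening's roof is 97 mm above the drawer floor
- drawer (a joint): how far the drawer is out, in m: 0 fully home, 0.20 fully out; it slides along the cabinet's x (pushed in to +x). Drawer 0.8 kg, about 0.8 N of friction plus 10 N per m/s; between about 17 and 10 mm from home a sprung detent resists with up to about 12 N, and inside the last 5 mm it pulls the drawer home and keeps it there
- drawer_bay (a point): point on the floor (19 mm above the bench) of the drawer's wide empty bay, the left one: midway across its 130 mm width (y) and 85 mm behind the back of the front panel; moves with the drawer, axes as the cabinet's. The bay runs from the front panel 235 mm back (the part behind the cabinet's front is under its roof); side walls and divider rise 30 mm above the floor. The narrow right bay holds a black and a yellow spare, fixed and no higher than the walls
- drawer_pull (a point): middle of the front face of the steel pull lip on the drawer's blue front panel, 99 mm above the bench; moves with the drawer, axes as the cabinet's. The lip is 140 mm wide, 10 mm high, and stands 12 mm out from the panel; the panel is 268 mm wide, 15 mm thick, from 13 to 115 mm above the bench
- carton: small closed cardboard carton, 130 x 100 x 80 mm high, loose; origin at the centre of its underside. Leave alone
- tape: roll of amber packing tape lying flat, 100 mm across, 48 mm high, loose; origin at the centre of its underside. Leave alone
- bottle: white bottle with a blue cap, 60 mm across, 170 mm high, loose, upright; origin at the centre of its underside. Leave alone
Mind the look-alikes: they are no part of the job. Several things have the shape of the hood; the one meant has the colours described above.

How it is judged:
On the way, in this order (a step that is already met when the one before it is completed fails the run):
1. the hood stands open side down on the floor of the wide empty bay, released and at rest, while the drawer is still out by more than 0.1 m (z of hood_mouth in the frame of drawer_bay between -0.006 and 0.006 m and z of hood_end in the frame of drawer_bay between 0.066 and 0.078 m and x of hood_end in the frame of drawer_bay between -0.085 and 0.15 m and y of hood_end in the frame of drawer_bay between -0.065 and 0.065 m and contact force between the fingers and hood below 0.2 N and linear speed of hood below 0.02 m/s and value of joint drawer above 0.1 m), for 0.2 s.
2. the drawer is home at its detent (within 3 mm) (value of joint drawer below 0.003 m), for 0.2 s.
At the end, for the whole second after the job is handed in: The drawer is home within 3 mm, and the hood stands open side down on the floor of the wide bay inside it (mouth and closed end within 6 mm of their proper heights of 0 and 72 mm above the floor), released and at rest; carton, tape and bottle not moved more than 40 mm nor tipped (z of hood_mouth in the frame of drawer_bay between -0.006 and 0.006 m and z of hood_end in the frame of drawer_bay between 0.066 and 0.078 m and x of hood_end in the frame of drawer_bay between -0.085 and 0.15 m and y of hood_end in the frame of drawer_bay between -0.065 and 0.065 m and contact force between the fingers and hood below 0.2 N and linear speed of hood below 0.02 m/s and value of joint drawer below 0.003 m); the robot touches nothing.
It fails at once if the carton is moved more than 40 mm or tipped over (distance of carton from where it was at the start of the episode above 0.04 m or angle between carton's own z axis and vertical above 0.5 rad).
It fails at once if the tape roll is moved more than 40 mm or tipped over (distance of tape from where it was at the start of the episode above 0.04 m or angle between tape's own z axis and vertical above 0.5 rad).
It fails at once if the bottle is moved more than 40 mm or tipped over (distance of bottle from where it was at the start of the episode above 0.04 m or angle between bottle's own z axis and vertical above 0.5 rad).
It also fails if it takes over 58 s, if anything falls off the work surface, if the arm or the gripper's body presses on something with over 40 N, if the wrist force passes 120 N, or if a joint passes its speed limit or range.

ROBOT

A 6-joint arm with a two-finger parallel gripper is mounted at the origin on the work surface. World frame = base frame: x ahead of the robot, y to its left, z up, the work surface at z = 0. Lengths are in m, angles in rad, forces in N, time in s.
With the tool pointing down it reaches from about 0.35 to 0.85 m from the base axis. Payload 8.1 kg.
Tool frame: the origin (TCP) lies at the centre of the arm's flange, where the gripper is bolted on; the fingertips stand 186 mm ahead of it and the grasp point (between the pads) lies 167 mm ahead of it; z points along the fingers, y is the line along which they close (so a half turn about z gives the same grasp; the last joint's range is limited). The gripper opens to 93 mm and grips with 3 to 60 N. Pads are 15 mm wide; open, the fingers measure 128 mm over their backs; the gripper's body (75 mm by 188 mm) begins 65 mm behind the grasp point.
Start: joints at [-0.085, 0.13, 1.488, -0, 1.523, -0.085], TCP at [0.6, 0, 0.405] pointing down, gripper open.
Joint ranges: [-2.96, 2.96], [-0.89, 2.26], [0.02, 2.5], [-1.34, 4.48], [0, 2.73], [-2.66, 2.66]. Speed limits (rad/s): [2.39, 2.39, 2.79, 3.14, 3.14, 3.14].

INTERFACE

Orientations are given as a rotation vector (axis times angle).
In Python, from plant import read_state, read_camera, camera_params, robot gives the robot as it stands.
- The arm moves only by the tool carry_out, never from a script. Its argument "targets" is a list of rows, each an object of numbers: "hand": the opening in per cent of the stroke, from 0 (shut) to 100 (fully open); "x", "y", "z": the shift along the tool's x, y, z in m; "ax", "ay", "az": the turn, a rotation vector about the tool's x, y, z in rad. In form: [{"hand": .., "x": .., "y": .., "z": .., "ax": .., "ay": .., "az": ..}, ...]. A call has 1 to 8 rows; each row is the pose to reach, as a shift and turn from the pose commanded when the call began, along the tool's axes at that moment; what a row does not reach only later rows make up. A row lasts 1/8 s, in which the tool goes at most 62.5 mm and 10.7 degrees, less where a joint would pass 70% of its speed; a pose out of reach is approached as far as the arm can. A call with a gripper value outside its range is refused whole. The fingers move at their own pace and stop on an object; "newtons" is the grip in N (left out, the last holds). Time passes only in rows, so rows that repeat a pose let the fingers close. It gives the time, the measured TCP pose, the force, the opening and the grip force at its end, in the units of the state.
- read_state(): the state, without advancing time (a new reading comes with each control period).
- read_camera(name): name is "scene" or "side" or "wrist"; returns (picture, depth): 420x560x3 uint8, blue, green, red; 420x560 float32, m along the optical axis (not along the pixel's ray), 0 where there is no reading.
- camera_params(name): a dict with "fx", "fy", "cx", "cy" (pixels), "k1" (the pictures are not rectified: a ray, as slopes to the right and down, at radius r is drawn at 1 + k1 r^2 times it, then the intrinsics apply), "position" and "rotation" of the camera in the world. Camera axes: x right, y up, looking along -z (the intrinsics and any distortion apply to the point x, -y, -z); pixel columns grow to the right and rows downward; lengths in m; the calibration is good to about 2 mm. A picture is of the moment at which its call begins: read the wrist's pose just before it. camera_params takes no time and is no camera call; for the wrist camera it gives the pose at the moment of the call.
- robot.close_job(): hands the job in; it is judged then, once.
The state is a dict: "t": time; "q": joint angles; "dq": joint speeds; "joint_torque": joint torques, N m; "tool_pos": TCP position; "orientation": TCP orientation; "force": force on the tool from outside, world axes, zero at the start; "wrist_torque": the same for the moment, N m; "opening": finger opening in m; "gripper_force": force on a finger pad.
Only numpy, scipy, OpenCV 4.12 (cv2) and the standard library are available. Lean on these libraries where they do the work, as an engineer would, in place of code of your own. Each camera call takes 0.05 s, during which the arm holds its last target. There are 200 camera calls.

## Working session

There is one attempt and no reset: what is moved stays moved. The work goes in short steps, Python scripts to look and compute and a tool call to move; the robot and the scene stay as the last step left them, time stands still between calls to the robot, and variables do not carry over. Pictures are saved under pics/ and viewed, at most 10 in all, crops included, and the job is handed in when it is done.

Besides the shell and the picture viewer there is one more tool, called after "Request:" as name(argument=value, ...), one argument or row to a line, values as JSON. carry_out: Moves the arm, as the interface text tells. Its arguments: {"type":"object","properties":{"targets":{"type":"array","items":{"type":"object","properties":{"hand":{"type":"number"},"x":{"type":"number"},"y":{"type":"number"},"z":{"type":"number"},"ax":{"type":"number"},"ay":{"type":"number"},"az":{"type":"number"}}}},"newtons":{"type":"number"}},"required":["targets"]}

```bash
mkdir -p pics; ls; cat > h.py <<'E'
import numpy as np, cv2, sys
sys.path.insert(0,'.')
from plant import read_state, read_camera, camera_params, robot
from scipy.spatial.transform import Rotation as R
def Rm(p):
    r=np.array(p["rotation"],float)
    return r if r.shape==(3,3) else (R.from_rotvec(r).as_matrix() if r.size==3 else None)
def grab(n):
    p=camera_params(n); im,d=read_camera(n); return p,im,d
def rays(p,uv):
    uv=np.asarray(uv,float).reshape(-1,1,2)
    K=np.array([[p["fx"],0,p["cx"]],[0,p["fy"],p["cy"]],[0,0,1.]])
    return cv2.undistortPoints(uv,K,np.array([p["k1"],0,0,0.])).reshape(-1,2)
def pts(p,uv,d):  # depth -> world
    s=rays(p,uv); d=np.asarray(d,float)
    c=np.c_[s[:,0]*d,-s[:,1]*d,-d]
    return c@Rm(p).T+np.array(p["position"])
def plane(p,uv,z):
    s=rays(p,uv); c=np.c_[s[:,0],-s[:,1],-np.ones(len(s))]@Rm(p).T
    o=np.array(p["position"]); return o+c*((z-o[2])/c[:,2])[:,None]
def cloud(p,d,m):
    v,u=np.nonzero(m&(d>0)); return pts(p,np.c_[u,v],d[v,u])
E
python3 - <<'E'
from h import *
for n in("scene","side"):
    p,im,d=grab(n); cv2.imwrite(f"pics/{n}.png",im); np.save(f"pics/{n}d.npy",d); print(n,p)
print(read_state())
E
```

```text
pics
scene {'fx': 397.3560614623296, 'fy': 397.3560614623296, 'cx': 282.30356798074683, 'cy': 205.21316767618444, 'k1': -0.03400100251019041, 'position': array([1.14310883, 0.24953259, 0.8860098 ]), 'rotation': array([0.42230485, 0.57283306, 1.77948324])}
side {'fx': 514.8236495790634, 'fy': 514.8236495790634, 'cx': 273.69535649328316, 'cy': 211.8211488756851, 'k1': 0.012912055889577913, 'position': array([0.52732692, 1.01631194, 0.69345811]), 'rotation': array([ 0.06931217, -1.47489906, -2.68714374])}
{'t': 0.1, 'q': array([-8.54329962e-02,  1.31099986e-01,  1.48915464e+00, -3.20236276e-05,
        1.52298713e+00, -8.53943199e-02]), 'dq': array([-7.97540745e-04, -3.91156880e-04, -3.54911589e-03,  4.19748476e-05,
       -1.37531664e-03,  3.40071599e-04]), 'joint_torque': array([ 2.89806376e-03, -5.61339462e+01, -4.93095982e+01,  7.72326719e-02,
        2.89617141e-02, -2.83941080e-05]), 'tool_pos': array([5.99801578e-01, 1.33944128e-05, 4.03792161e-01]), 'orientation': array([-2.22060504e+00, -2.22052261e+00,  1.70650420e-03]), 'force': array([0.28431985, 0.17303735, 1.1137915 ]), 'wrist_torque': array([-0.02279801,  0.00964915,  0.03085578]), 'gripper_force': 0.0, 'opening': 0.09295789542042056}
```

View pics/scene.png

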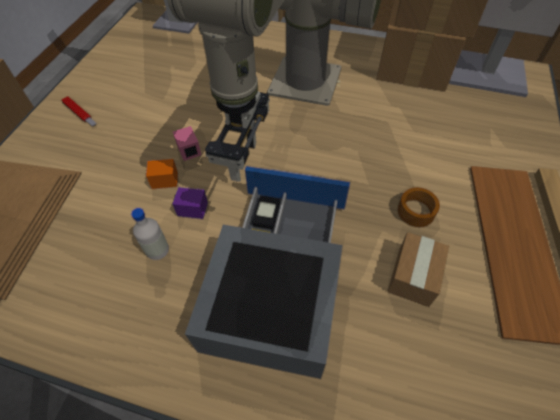

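View pics/side.png

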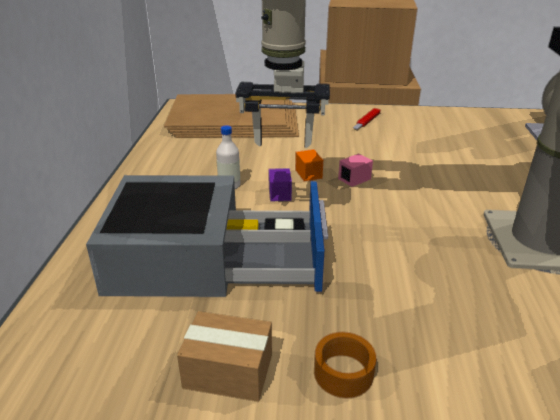

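The scene view shows the orange hood at (161,174), with the purple (190,203) and pink (187,140) look-alikes beside it. The blue drawer front runs from (247,185) to (347,195). In the side view the hood is at (309,165). Next I measure them.

```bash
python3 - <<'E'
from h import *
def load(n): return camera_params(n),cv2.imread(f"pics/{n}.png"),np.load(f"pics/{n}d.npy")
for n,box in(("scene",(130,150,190,200)),("side",(285,140,335,190))):
    p,im,d=load(n); h=cv2.cvtColor(im,cv2.COLOR_BGR2HSV)
    m=(cv2.inRange(h,(3,170,60),(16,255,255))>0); b=np.zeros_like(m); b[box[1]:box[3],box[0]:box[2]]=1
    c=cloud(p,d,m&b); print(n,"hood n",len(c),"lo",np.percentile(c,2,0).round(3),"hi",np.percentile(c,98,0).round(3))
    top=c[c[:,2]>np.percentile(c[:,2],98)-.006]; r=cv2.minAreaRect((top[:,:2]*1000).astype(np.float32)); print(" top z",np.median(top[:,2]).round(3),"rect",r, cv2.boxPoints(r).round(0).tolist())
    m=cv2.inRange(h,(105,150,40),(125,255,255))>0
    b=np.zeros_like(m); 
    if n=="scene": b[160:215,240:355]=1
    else: b[180:295,300:330]=1
    c=cloud(p,d,m&b); print(" panel lo",np.percentile(c,2,0).round(3),"hi",np.percentile(c,98,0).round(3))
    top=c[c[:,2]>.108]; r=cv2.minAreaRect((top[:,:2]*1000).astype(np.float32)); print("  panel top",np.median(top[:,2]),r)
# all objs & cabinet top plane
p,im,d=load("scene"); c=cloud(p,d,np.ones(d.shape,bool)); t=c[(abs(c[:,2]-.128)<.005)&(c[:,0]>.6)&(abs(c[:,1])<.25)]
r=cv2.minAreaRect((t[:,:2]*1000).astype(np.float32)); print("cab",np.percentile(t,[1,99],0),r)
# neighbours' clouds
h=cv2.cvtColor(im,cv2.COLOR_BGR2HSV)
for nm,lo,hi in(("purple",(126,100,30),(150,255,255)),("pink",(155,60,80),(178,255,255))):
    c=cloud(p,d,cv2.inRange(h,lo,hi)>0); print(nm,len(c),np.percentile(c,[2,98],0).round(3).tolist())
p2,im,d=load("scene"); cv2.imwrite("pics/crop.png",cv2.resize(im[110:260,110:260],None,fx=4,fy=4,interpolation=cv2.INTER_CUBIC))
p2,im,d=load("side"); cv2.imwrite("pics/crop2.png",cv2.resize(im[135:235,200:400],None,fx=4,fy=4,interpolation=cv2.INTER_CUBIC))
E
```

```text
scene hood n 789 lo [ 0.513 -0.313  0.004] hi [ 0.585 -0.237  0.061]
 top z 0.059 rect ((547.60546875, -278.7850036621094), (60.197181701660156, 70.92448425292969), 24.705270767211914) [[505.0, -259.0], [535.0, -324.0], [590.0, -298.0], [560.0, -234.0]]
 panel lo [ 0.516 -0.02   0.028] hi [0.538 0.228 0.117]
  panel top 0.11500795718411538 ((524.02490234375, 102.57727813720703), (15.228267669677734, 259.62066650390625), 4.015889644622803)
side hood n 722 lo [ 0.508 -0.315  0.001] hi [ 0.581 -0.235  0.06 ]
 top z 0.058 rect ((546.2235717773438, -276.8034973144531), (56.64520263671875, 80.01809692382812), 23.853607177734375) [[504.0, -252.0], [536.0, -325.0], [588.0, -302.0], [556.0, -229.0]]
 panel lo [ 0.505 -0.008  0.024] hi [0.533 0.239 0.117]
  panel top 0.11500911878986275 ((520.76171875, 106.93193054199219), (14.257604598999023, 266.7536315917969), 4.186919689178467)
cab [[ 0.70511102 -0.01228777  0.1259564 ]
 [ 0.96109154  0.2477023   0.13289708]] ((838.6353759765625, 28.20648193359375), (256.42767333984375, 463.1679992675781), 4.226839542388916)
purple 820 [[0.591, -0.193, 0.004], [0.651, -0.122, 0.062]]
pink 371 [[0.385, -0.297, 0.005], [0.563, -0.217, 0.062]]
```

View pics/crop.png

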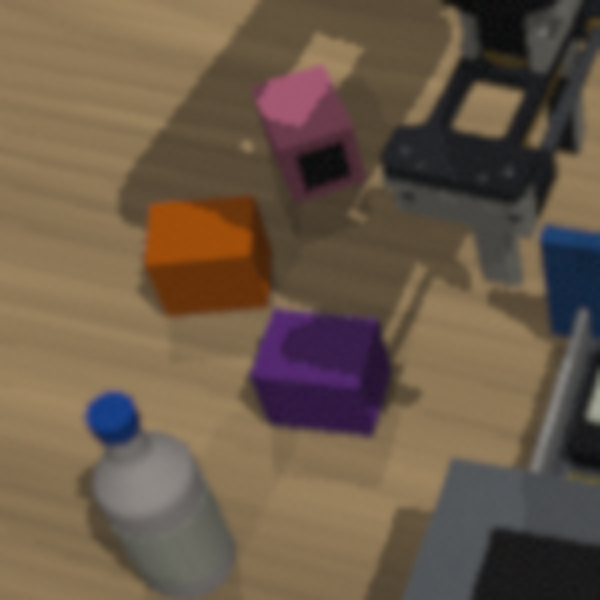

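View pics/crop2.png

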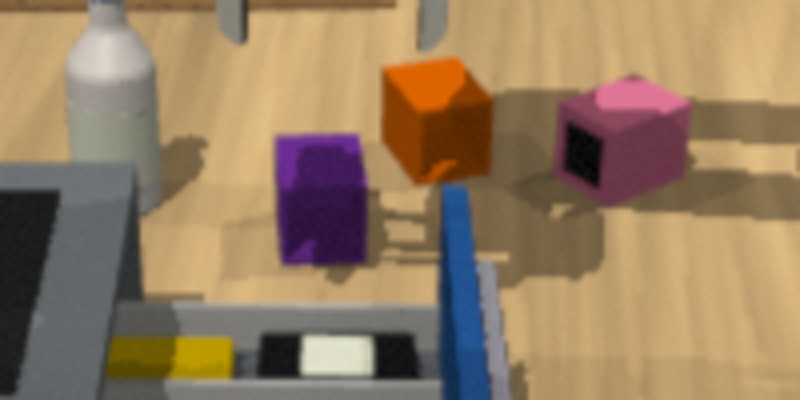

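The crops show no black panel on the two faces visible to the cameras. The face towards +y and the robot (crop2, about (460,145)) looks like the open mouth. I'll check that with depth, and get the bay walls, the cabinet front and the bottle position in the same script.

```bash
python3 - <<'E'
from h import *
def load(n): return camera_params(n),cv2.imread(f"pics/{n}.png"),np.load(f"pics/{n}d.npy")
yh=np.array([-.414,.910]); xh=np.array([.910,.414]); c0=np.array([.547,-.278])
xc=np.array([np.cos(.072),np.sin(.072)]); yc=np.array([-xc[1],xc[0]]); o=np.array([.5225,.105])
for n,box in(("scene",(130,150,190,200)),("side",(285,140,335,190))):
    p,im,d=load(n); h=cv2.cvtColor(im,cv2.COLOR_BGR2HSV)
    m=(cv2.inRange(h,(3,150,40),(16,255,255))>0); b=np.zeros_like(m); b[box[1]:box[3],box[0]:box[2]]=1
    c=cloud(p,d,m&b); l=np.c_[(c[:,:2]-c0)@xh,(c[:,:2]-c0)@yh,c[:,2]]*1000
    print(n,np.percentile(l,[1,99],0).round(0).tolist()); s=l[l[:,2]<50]
    print(" low pts y hist",np.histogram(s[:,1],np.arange(-45,50,8)), "x",np.histogram(s[:,0],np.arange(-40,41,8))[0])
    q=l[(l[:,2]<50)&(abs(l[:,0])<20)]; print(" inner low pts",q[::6].round(0).tolist()[:25])
    c=cloud(p,d,np.ones(d.shape,bool)); g=np.c_[(c[:,:2]-o)@xc,(c[:,:2]-o)@yc,c[:,2]]*1000
    t=g[(abs(g[:,2]-128)<4)&(g[:,0]>120)&(abs(g[:,1])<140)]; print(" cab",np.percentile(t,[.5,99.5],0).round(0).tolist())
    t=g[(abs(g[:,2]-49)<3)&(g[:,0]>30)&(g[:,0]<170)&(abs(g[:,1])<140)]; print(" walls y",[(int(a),int(k)) for k,a in zip(*np.histogram(t[:,1],np.arange(-140,141,5))) if k>5])
    t=g[(abs(g[:,2]-19)<3)&(g[:,0]>20)&(g[:,0]<180)&(abs(g[:,1])<140)]; print(" floor",np.percentile(t,[1,99],0).round(0).tolist())
    hh=h.copy(); c=cloud(p,d,cv2.inRange(h,(105,150,60),(125,255,255))>0); c=c[(c[:,1]<-.1)&(c[:,2]>.14)]; print(" cap",len(c),np.percentile(c,[2,98],0).round(3).tolist())
E
```

```text
scene [[-29.0, -37.0, 2.0], [30.0, 35.0, 62.0]]
 low pts y hist (array([ 8, 28, 32, 29, 30, 34, 31, 34, 44, 77, 13]), array([-45, -37, -29, -21, -13,  -5,   3,  11,  19,  27,  35,  43])) x [  0  13  29   9   7   8   3   6 280   0]
 inner low pts [[-18.0, 33.0, 6.0], [-16.0, 35.0, 3.0], [-9.0, 27.0, 4.0], [-5.0, 35.0, 4.0], [2.0, 35.0, 2.0], [15.0, 33.0, 6.0]]
 cab [[184.0, -136.0, 126.0], [437.0, 134.0, 132.0]]
 walls y [(-115, 20), (-110, 56), (-35, 17), (-30, 57), (100, 19), (105, 48)]
 floor [[21.0, -106.0, 16.0], [117.0, 102.0, 22.0]]
 cap 102 [[0.752, -0.205, 0.161], [0.774, -0.185, 0.173]]
side [[-63.0, -41.0, -1.0], [29.0, 39.0, 61.0]]
 low pts y hist (array([ 6, 39, 40, 36, 37, 44, 46, 54, 47, 76, 56]), array([-45, -37, -29, -21, -13,  -5,   3,  11,  19,  27,  35,  43])) x [  0  98  71  47  42  25  21  12 163   0]
 inner low pts [[-10.0, -30.0, 18.0], [-14.0, -24.0, 17.0], [-4.0, -31.0, 9.0], [-3.0, -28.0, 7.0], [-6.0, -27.0, 4.0], [-1.0, -22.0, 4.0], [-16.0, -13.0, 5.0], [-9.0, -12.0, 4.0], [3.0, -5.0, 7.0], [-16.0, -7.0, 2.0], [-3.0, 1.0, 5.0], [7.0, -3.0, 2.0], [-7.0, 7.0, 4.0], [9.0, 8.0, 5.0], [-9.0, 10.0, 2.0], [10.0, 12.0, 3.0], [-4.0, 22.0, 6.0], [15.0, 16.0, 3.0], [1.0, 26.0, 6.0], [-16.0, 29.0, 4.0], [7.0, 26.0, 4.0], [-9.0, 31.0, 3.0], [12.0, 24.0, 1.0], [-1.0, 35.0, 4.0], [-17.0, 40.0, 3.0]]
 cab [[182.0, -136.0, 125.0], [435.0, 136.0, 132.0]]
 walls y [(-115, 34), (-110, 85), (-105, 24), (-35, 12), (-30, 103), (-25, 16), (100, 42), (105, 139), (110, 21)]
 floor [[21.0, -94.0, 16.0], [178.0, 110.0, 22.0]]
 cap 74 [[0.747, -0.201, 0.155], [0.769, -0.181, 0.172]]
```

Depth shows the interior floor through the end facing (-0.41,0.91), so that end is the mouth. I'll grasp at a 45° tilt from the closed-end side, so that after the 90° turn the tool is 45° forward-down over the drawer.

```bash
cat >> h.py <<'E'
def rel(T,Rt):
    s=read_state(); R0=R.from_rotvec(s["orientation"])
    return (R0.inv().apply(np.array(T)-s["tool_pos"])).round(4),(R0.inv()*Rt).as_rotvec().round(4)
def tool(y,a):  # rotation with tool y and z
    y=np.array(y,float)/np.linalg.norm(y);a=np.array(a,float)/np.linalg.norm(a); return R.from_matrix(np.c_[np.cross(y,a),y,a])
yh=np.array([-.414,.910,0]); xh=np.array([.910,.414,0])
RG=tool(xh,yh-np.array([0,0,1.]))
E
python3 - <<'E'
from h import *
print(rel([.601,-.396,.30],RG))
E
```

```text
(array([-0.396 ,  0.0014,  0.1037]), array([ 0.1661,  0.7726, -0.4053]))
```

Request:
carry_out(
  targets=[
    {"hand":100,"x":-0.06,"y":0,"z":0.0,"ax":0.03,"ay":0.15,"az":-0.08},
    {"hand":100,"x":-0.12,"y":0,"z":0.02,"ax":0.06,"ay":0.3,"az":-0.16},
    {"hand":100,"x":-0.18,"y":0,"z":0.04,"ax":0.1,"ay":0.46,"az":-0.24},
    {"hand":100,"x":-0.24,"y":0,"z":0.06,"ax":0.13,"ay":0.61,"az":-0.32},
    {"hand":100,"x":-0.3,"y":0,"z":0.08,"ax":0.166,"ay":0.773,"az":-0.405},
    {"hand":100,"x":-0.35,"y":0.001,"z":0.1,"ax":0.166,"ay":0.773,"az":-0.405},
    {"hand":100,"x":-0.396,"y":0.001,"z":0.104,"ax":0.166,"ay":0.773,"az":-0.405},
    {"hand":100,"x":-0.396,"y":0.001,"z":0.104,"ax":0.166,"ay":0.773,"az":-0.405},
  ],
)

```text
t: 1.1
tool_pos: [0.5995, -0.3994, 0.2969]
orientation: [-1.317, -2.035, -0.547]
force: [0.5, -0.0, -0.1]
opening: 0.0932
gripper_force: 0.0
```

```bash
python3 - <<'E'
from h import *
s=read_state(); print(s["t"],s["q"].round(3),s["tool_pos"].round(4),s["force"])
p,im,d=grab("wrist"); cv2.imwrite("pics/w1.png",im)
h=cv2.cvtColor(im,cv2.COLOR_BGR2HSV); m=cv2.inRange(h,(3,150,40),(16,255,255))>0
c=cloud(p,d,m); c=c[(abs(c[:,0]-.547)<.08)&(abs(c[:,1]+.278)<.08)]
for nm,t in(("top",c[c[:,2]>.052]),("all",c)):
  if len(t)>20: print(nm,len(t),np.percentile(t,[2,98],0).round(3).tolist(),cv2.minAreaRect((t[:,:2]*1000).astype(np.float32)))
print(rel([.601,-.396,.15],RG))
E
```

```text
1.1 [-0.735  0.911  0.753  0.357  2.191 -1.056] [ 0.5995 -0.3994  0.2969] [ 0.50907701 -0.0170592  -0.09805188]
top 3896 [[0.515, -0.307, 0.056], [0.574, -0.242, 0.059]] ((550.7716064453125, -287.70758056640625), (94.67687225341797, 90.83021545410156), 24.08118438720703)
all 3914 [[0.514, -0.307, 0.055], [0.574, -0.242, 0.059]] ((556.6304931640625, -285.2814025878906), (93.56138610839844, 104.67940521240234), 15.995562553405762)
(array([-0.1043,  0.0012,  0.1054]), array([ 0.0022, -0.0021, -0.0017]))
```

View pics/w1.png

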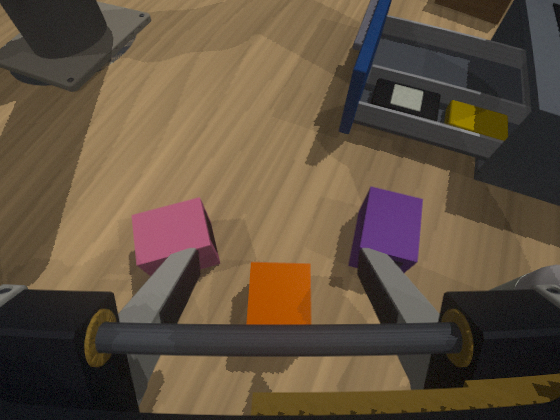

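The wrist view shows the hood (columns 249–311) centred between the fingers, with the pink one on the left and the purple one on the right, both clear. I descend and grip.

Request:
carry_out(
  targets=[
    {"hand":100,"x":-0.035,"y":0.001,"z":0.035},
    {"hand":100,"x":-0.07,"y":0.001,"z":0.07},
    {"hand":100,"x":-0.09,"y":0.001,"z":0.09},
    {"hand":100,"x":-0.104,"y":0.001,"z":0.105},
    {"hand":100,"x":-0.104,"y":0.001,"z":0.105},
    {"hand":100,"x":-0.104,"y":0.001,"z":0.105},
  ],
)

```text
schema error: expected keys hand, x, y, z, ax, ay, az
```

Request:
carry_out(
  targets=[
    {"hand":30},
    {"hand":30},
    {"hand":30},
    {"hand":30},
    {"hand":30},
    {"hand":30},
    {"hand":30},
    {"hand":30},
  ],
  newtons=20,
)

```text
schema error: expected keys hand, x, y, z, ax, ay, az
```

Request:
carry_out(
  targets=[
    {"hand":100,"x":-0.035,"y":0.001,"z":0.035,"ax":0,"ay":0,"az":0},
    {"hand":100,"x":-0.07,"y":0.001,"z":0.07,"ax":0,"ay":0,"az":0},
    {"hand":100,"x":-0.09,"y":0.001,"z":0.09,"ax":0,"ay":0,"az":0},
    {"hand":100,"x":-0.104,"y":0.001,"z":0.105,"ax":0,"ay":0,"az":0},
    {"hand":100,"x":-0.104,"y":0.001,"z":0.105,"ax":0,"ay":0,"az":0},
    {"hand":100,"x":-0.104,"y":0.001,"z":0.105,"ax":0,"ay":0,"az":0},
  ],
)

```text
t: 1.9
tool_pos: [0.6025, -0.3953, 0.1552]
orientation: [-1.314, -2.044, -0.545]
force: [1.1, -0.1, 0.1]
opening: 0.0931
gripper_force: 0.0
```

Request:
carry_out(
  targets=[
    {"hand":30,"x":0,"y":0,"z":0,"ax":0,"ay":0,"az":0},
    {"hand":30,"x":0,"y":0,"z":0,"ax":0,"ay":0,"az":0},
    {"hand":30,"x":0,"y":0,"z":0,"ax":0,"ay":0,"az":0},
    {"hand":30,"x":0,"y":0,"z":0,"ax":0,"ay":0,"az":0},
    {"hand":30,"x":0,"y":0,"z":0,"ax":0,"ay":0,"az":0},
    {"hand":30,"x":0,"y":0,"z":0,"ax":0,"ay":0,"az":0},
    {"hand":30,"x":0,"y":0,"z":0,"ax":0,"ay":0,"az":0},
  ],
  newtons=20,
)

```text
t: 2.78
tool_pos: [0.6017, -0.395, 0.1531]
orientation: [-1.313, -2.041, -0.545]
force: [-2.4, -2.0, 3.2]
opening: 0.0556
gripper_force: 20.0
```

```bash
cat >> h.py <<'E'
xc=np.array([np.cos(.072),np.sin(.072),0]); yc=np.array([-xc[1],xc[0],0]); O=np.array([.5225,.105,0])
RP=tool(yc,xc-np.array([0,0,1.]))
def cab(x,y,z): return O+x*xc+y*yc+np.array([0,0,z])
E
python3 - <<'E'
from h import *
s=read_state(); print(s["opening"],s["gripper_force"],s["tool_pos"],s["q"].round(3),R.from_rotvec(s["orientation"]).as_matrix().round(3))
# lift straight up .2 
print(rel(s["tool_pos"]+[0,0,.2],R.from_rotvec(s["orientation"])))
E
```

```text
0.05558439312179046 19.99844916164875 [ 0.60174345 -0.39504639  0.15308673] [-0.729  1.054  0.797  0.322  2.01  -1.128] [[-0.294  0.91  -0.292]
 [ 0.644  0.414  0.644]
 [ 0.707  0.001 -0.707]]
(array([ 0.1413,  0.0002, -0.1415]), array([0., 0., 0.]))
```

Request:
carry_out(
  targets=[
    {"hand":30,"x":0.02,"y":0,"z":-0.02,"ax":0,"ay":0,"az":0},
    {"hand":30,"x":0.05,"y":0,"z":-0.05,"ax":0,"ay":0,"az":0},
    {"hand":30,"x":0.08,"y":0,"z":-0.08,"ax":0,"ay":0,"az":0},
    {"hand":30,"x":0.11,"y":0,"z":-0.11,"ax":0,"ay":0,"az":0},
    {"hand":30,"x":0.14,"y":0,"z":-0.14,"ax":0,"ay":0,"az":0},
    {"hand":30,"x":0.14,"y":0,"z":-0.14,"ax":0,"ay":0,"az":0},
  ],
)

```text
t: 3.52
tool_pos: [0.6021, -0.395, 0.3585]
orientation: [-1.316, -2.051, -0.545]
force: [0.1, 0.2, -2.6]
opening: 0.056
gripper_force: 20.0
```

```bash
python3 - <<'E'
from h import *
s=read_state(); print(s["opening"],s["gripper_force"],s["tool_pos"],s["force"])
D=tool([.5,.85,0],[0,0,-1.]) # tool-down via pose
print(rel([.55,-.15,.40],D))
E
```

```text
0.05596434422090529 19.997131833806634 [ 0.60214738 -0.39499748  0.35853749] [ 0.06551876  0.15966698 -2.57379514]
(array([0.2034, 0.0544, 0.1419]), array([ 0.2429, -0.749 , -0.5777]))
```

Request:
carry_out(
  targets=[
    {"hand":30,"x":0.034,"y":0.009,"z":0.024,"ax":0.04,"ay":-0.125,"az":-0.096},
    {"hand":30,"x":0.068,"y":0.018,"z":0.047,"ax":0.08,"ay":-0.25,"az":-0.193},
    {"hand":30,"x":0.102,"y":0.027,"z":0.071,"ax":0.121,"ay":-0.375,"az":-0.289},
    {"hand":30,"x":0.136,"y":0.036,"z":0.095,"ax":0.162,"ay":-0.5,"az":-0.385},
    {"hand":30,"x":0.17,"y":0.045,"z":0.118,"ax":0.202,"ay":-0.625,"az":-0.482},
    {"hand":30,"x":0.203,"y":0.054,"z":0.142,"ax":0.243,"ay":-0.749,"az":-0.578},
    {"hand":30,"x":0.203,"y":0.054,"z":0.142,"ax":0.243,"ay":-0.749,"az":-0.578},
  ],
)

```text
t: 4.4
tool_pos: [0.5486, -0.1471, 0.3943]
orientation: [-0.816, -3.025, -0.006]
force: [0.9, -0.3, -2.2]
opening: 0.0558
gripper_force: 20.0
```

```bash
python3 - <<'E'
from h import *
s=read_state(); print(s["t"],s["tool_pos"],s["q"].round(2))
print(rel(cab(-.004,.039,.36),RP))
E
```

```text
4.4 [ 0.54858147 -0.1470754   0.39431675] [-0.35  0.05  1.59  0.    1.51 -1.4 ]
(array([0.1743, 0.2346, 0.0363]), array([-0.2311, -0.7696, -0.5697]))
```

Request:
carry_out(
  targets=[
    {"hand":30,"x":0.029,"y":0.039,"z":0.006,"ax":-0.039,"ay":-0.128,"az":-0.095},
    {"hand":30,"x":0.058,"y":0.078,"z":0.012,"ax":-0.077,"ay":-0.257,"az":-0.19},
    {"hand":30,"x":0.087,"y":0.117,"z":0.018,"ax":-0.116,"ay":-0.385,"az":-0.285},
    {"hand":30,"x":0.116,"y":0.156,"z":0.024,"ax":-0.154,"ay":-0.513,"az":-0.38},
    {"hand":30,"x":0.145,"y":0.195,"z":0.03,"ax":-0.193,"ay":-0.641,"az":-0.475},
    {"hand":30,"x":0.174,"y":0.235,"z":0.036,"ax":-0.231,"ay":-0.77,"az":-0.57},
    {"hand":30,"x":0.174,"y":0.235,"z":0.036,"ax":-0.231,"ay":-0.77,"az":-0.57},
    {"hand":30,"x":0.174,"y":0.235,"z":0.036,"ax":-0.231,"ay":-0.77,"az":-0.57},
  ],
)

```text
t: 5.4
tool_pos: [0.5187, 0.14, 0.3594]
orientation: [-0.078, 2.359, 0.032]
force: [-0.8, -1.2, -0.9]
opening: 0.0558
gripper_force: 20.0
```

```bash
python3 - <<'E'
from h import *
s=read_state(); print(s["t"],s["tool_pos"],s["q"].round(2),s["opening"])
Rt=R.from_rotvec(s["orientation"]).as_matrix(); print(Rt.round(3)); G=s["tool_pos"]+.167*Rt[:,2]
print("grasp cab",((G-O)@xc).round(4),((G-O)@yc).round(4),G[2])
p,im,d=grab("side"); cv2.imwrite("pics/s2.png",im)
h=cv2.cvtColor(im,cv2.COLOR_BGR2HSV); m=cv2.inRange(h,(3,150,40),(16,255,255))>0
for n in("side","scene"):
    if n=="scene": p,im,d=grab("scene"); m=cv2.inRange(cv2.cvtColor(im,cv2.COLOR_BGR2HSV),(3,150,40),(16,255,255))>0
    c=cloud(p,d,m); c=c[np.linalg.norm(c-G,axis=1)<.1]; l=np.c_[(c-O)@xc,(c-O)@yc,c[:,2]]
    print(n,len(c),np.percentile(l,[1,5,50,95,99],0).round(3).tolist())
E
```

```text
5.4 [0.51874486 0.1400229  0.35940716] [ 0.2  -0.35  2.12 -0.17  0.6  -1.33] 0.0558075256950296
[[-0.708 -0.066  0.703]
 [-0.047  0.998  0.046]
 [-0.704 -0.    -0.71 ]]
grasp cab 0.1164 0.0345 0.24084476175124786
side 974 [[0.094, 0.008, 0.195], [0.096, 0.014, 0.198], [0.129, 0.062, 0.236], [0.149, 0.065, 0.267], [0.151, 0.066, 0.267]]
scene 963 [[0.095, 0.007, 0.2], [0.099, 0.009, 0.205], [0.151, 0.035, 0.259], [0.153, 0.06, 0.268], [0.154, 0.062, 0.269]]
```

View pics/s2.png

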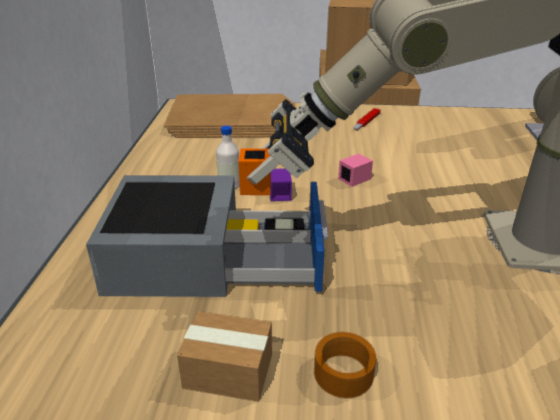

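The side view shows the hood upright at (255,170) with its black panel on top. Bottom is at z=0.195, over the bay at cabinet-frame y≈0.036. I lower it, shifting 10 mm forward for clearance over the panel.

Request:
carry_out(
  targets=[
    {"hand":30,"x":0.013,"y":0.003,"z":0.027,"ax":0,"ay":0,"az":0},
    {"hand":30,"x":0.035,"y":0.003,"z":0.049,"ax":0,"ay":0,"az":0},
    {"hand":30,"x":0.06,"y":0.003,"z":0.074,"ax":0,"ay":0,"az":0},
    {"hand":30,"x":0.08,"y":0.003,"z":0.094,"ax":0,"ay":0,"az":0},
    {"hand":30,"x":0.095,"y":0.003,"z":0.109,"ax":0,"ay":0,"az":0},
    {"hand":30,"x":0.105,"y":0.003,"z":0.119,"ax":0,"ay":0,"az":0},
    {"hand":30,"x":0.107,"y":0.003,"z":0.122,"ax":0,"ay":0,"az":0},
    {"hand":30,"x":0.107,"y":0.003,"z":0.122,"ax":0,"ay":0,"az":0},
  ],
)

```text
t: 6.5
tool_pos: [0.5296, 0.1434, 0.1986]
orientation: [-0.077, 2.356, 0.032]
force: [0.1, -0.4, -2.1]
opening: 0.0556
gripper_force: 20.0
```

```bash
python3 - <<'E'
from h import *
s=read_state(); print(s["t"],s["tool_pos"],s["opening"],s["force"])
Rt=R.from_rotvec(s["orientation"]).as_matrix(); G=s["tool_pos"]+.167*Rt[:,2]
print("grasp cab",((G-O)@xc).round(4),((G-O)@yc).round(4),G[2])
for n in("side",):
    p,im,d=grab(n); m=cv2.inRange(cv2.cvtColor(im,cv2.COLOR_BGR2HSV),(3,150,40),(16,255,255))>0
    c=cloud(p,d,m); c=c[np.linalg.norm(c-G,axis=1)<.1]; l=np.c_[(c-O)@xc,(c-O)@yc,c[:,2]]
    print(n,len(c),np.percentile(l,[1,5,50,95,99],0).round(3).tolist())
cv2.imwrite("pics/s3.png",cv2.resize(im[150:310,180:380],None,fx=3,fy=3))
E
```

```text
6.5 [0.52962883 0.14341873 0.1985503 ] 0.05562021470529349 [ 0.10364974 -0.37919127 -2.08111647]
grasp cab 0.1279 0.037 0.08037313397070883
side 855 [[0.104, 0.012, 0.019], [0.106, 0.017, 0.035], [0.14, 0.064, 0.084], [0.161, 0.068, 0.107], [0.162, 0.069, 0.108]]
```

View pics/s3.png

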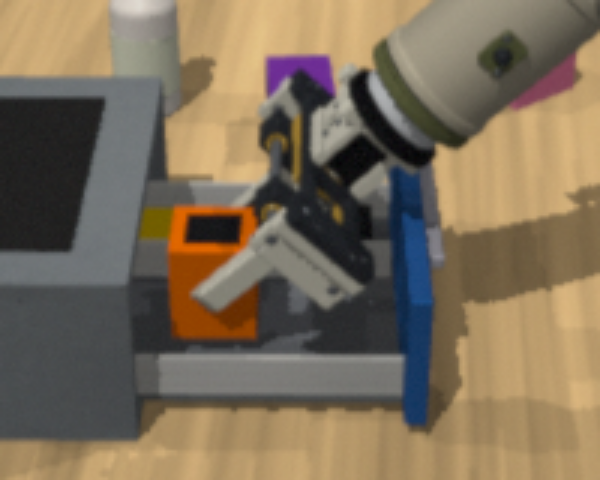

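The hood is over the bay with its top at z=0.1075, which leaves about 16 mm to go. The gripper is clear of the panel.

Request:
carry_out(
  targets=[
    {"hand":30,"x":0.004,"y":0,"z":0.004,"ax":0,"ay":0,"az":0},
    {"hand":30,"x":0.007,"y":0,"z":0.007,"ax":0,"ay":0,"az":0},
    {"hand":30,"x":0.009,"y":0,"z":0.009,"ax":0,"ay":0,"az":0},
    {"hand":30,"x":0.0105,"y":0,"z":0.0105,"ax":0,"ay":0,"az":0},
    {"hand":30,"x":0.0105,"y":0,"z":0.0105,"ax":0,"ay":0,"az":0},
    {"hand":30,"x":0.0105,"y":0,"z":0.0105,"ax":0,"ay":0,"az":0},
  ],
)

```text
t: 7.3
tool_pos: [0.5295, 0.1443, 0.1841]
orientation: [-0.079, 2.354, 0.033]
force: [1.6, -1.8, 3.0]
opening: 0.0559
gripper_force: 20.0
```

Contact with the floor: Fz went from -2 to +3 N. I release.

Request:
carry_out(
  targets=[
    {"hand":82,"x":0,"y":0,"z":0,"ax":0,"ay":0,"az":0},
    {"hand":82,"x":0,"y":0,"z":0,"ax":0,"ay":0,"az":0},
    {"hand":82,"x":0,"y":0,"z":0,"ax":0,"ay":0,"az":0},
    {"hand":82,"x":0,"y":0,"z":0,"ax":0,"ay":0,"az":0},
    {"hand":82,"x":0,"y":0,"z":0,"ax":0,"ay":0,"az":0},
  ],
)

```text
t: 7.92
tool_pos: [0.5289, 0.1442, 0.1833]
orientation: [-0.079, 2.356, 0.033]
force: [-0.0, -0.1, 0.3]
opening: 0.0765
gripper_force: 0.0
```

```bash
python3 - <<'E'
from h import *
s=read_state(); print(s["t"],s["tool_pos"],s["opening"],s["force"])
for n in("side",):
    p,im,d=grab(n); m=cv2.inRange(cv2.cvtColor(im,cv2.COLOR_BGR2HSV),(3,150,40),(16,255,255))>0
    c=cloud(p,d,m); l=np.c_[(c-O)@xc,(c-O)@yc,c[:,2]];l=l[(abs(l[:,0]-.13)<.06)&(abs(l[:,1]-.04)<.06)]
    print(n,len(l),np.percentile(l,[1,5,50,95,99],0).round(3).tolist())
E
```

```text
7.925 [0.52889548 0.14419987 0.18325131] 0.07654740683863621 [-0.04380685 -0.0733794   0.29404794]
side 814 [[0.105, 0.012, 0.021], [0.108, 0.017, 0.023], [0.141, 0.065, 0.078], [0.161, 0.069, 0.093], [0.162, 0.07, 0.094]]
```

The hood is standing with its top at 0.092 (nominal 0.091). I retreat along the tool axis.

Request:
carry_out(
  targets=[
    {"hand":82,"x":0,"y":0,"z":-0.02,"ax":0,"ay":0,"az":0},
    {"hand":82,"x":0,"y":0,"z":-0.06,"ax":0,"ay":0,"az":0},
    {"hand":82,"x":0,"y":0,"z":-0.11,"ax":0,"ay":0,"az":0},
    {"hand":82,"x":0,"y":0,"z":-0.16,"ax":0,"ay":0,"az":0},
    {"hand":82,"x":0,"y":0,"z":-0.2,"ax":0,"ay":0,"az":0},
    {"hand":82,"x":0,"y":0,"z":-0.2,"ax":0,"ay":0,"az":0},
  ],
)

```text
t: 8.72
tool_pos: [0.3879, 0.1351, 0.3294]
orientation: [-0.079, 2.346, 0.036]
force: [0.4, 0.8, 0.5]
opening: 0.0763
gripper_force: 0.0
```

```bash
cat >> h.py <<'E'
RD=tool(yc,[0,0,-1.])
def hood(n):
    p,im,d=grab(n); m=cv2.inRange(cv2.cvtColor(im,cv2.COLOR_BGR2HSV),(3,150,40),(16,255,255))>0
    c=cloud(p,d,m); l=np.c_[(c-O)@xc,(c-O)@yc,c[:,2]];l=l[(l[:,0]>.05)&(abs(l[:,1]-.04)<.07)]
    print("hood",len(l),np.percentile(l,[1,50,99],0).round(3).tolist())
    m=cv2.inRange(cv2.cvtColor(im,cv2.COLOR_BGR2HSV),(105,150,40),(125,255,255))>0
    c=cloud(p,d,m); l=np.c_[(c-O)@xc,(c-O)@yc,c[:,2]];l=l[(abs(l[:,1])<.14)&(l[:,2]>.111)&(l[:,2]<.12)]
    print("panel top x",np.percentile(l[:,0],[2,50,98]).round(4)); return im
E
python3 - <<'E'
from h import *
s=read_state(); print(s["t"],s["tool_pos"],s["force"]); hood("side")
print(rel(cab(-.065,0,.35),RD))
E
```

```text
8.725 [0.38786424 0.13511465 0.32938312] [0.37052114 0.76976248 0.46563658]
hood 1114 [[0.105, 0.013, 0.02], [0.133, 0.066, 0.069], [0.162, 0.07, 0.093]]
panel top x [-0.0072 -0.0003  0.0062]
(array([-0.0635, -0.0392,  0.0315]), array([-6.000e-04,  7.904e-01, -4.500e-03]))
```

Request:
carry_out(
  targets=[
    {"hand":0,"x":-0.015,"y":-0.01,"z":0.006,"ax":0,"ay":0.16,"az":0},
    {"hand":0,"x":-0.03,"y":-0.02,"z":0.012,"ax":0,"ay":0.32,"az":0},
    {"hand":0,"x":-0.045,"y":-0.03,"z":0.018,"ax":0,"ay":0.48,"az":0},
    {"hand":0,"x":-0.055,"y":-0.039,"z":0.025,"ax":0,"ay":0.64,"az":0},
    {"hand":0,"x":-0.0635,"y":-0.039,"z":0.0315,"ax":0,"ay":0.79,"az":-0.004},
    {"hand":0,"x":-0.0635,"y":-0.039,"z":0.0315,"ax":0,"ay":0.79,"az":-0.004},
    {"hand":0,"x":-0.0635,"y":-0.039,"z":0.0315,"ax":0,"ay":0.79,"az":-0.004},
  ],
)

```text
t: 9.65
tool_pos: [0.4576, 0.1002, 0.3454]
orientation: [0.11, -3.134, 0.003]
force: [-1.0, -0.2, 0.1]
opening: 0.0111
gripper_force: 0.0
```

```bash
python3 - <<'E'
from h import *
s=read_state(); print(s["t"],s["tool_pos"],s["force"],s["opening"],s["q"].round(2)); print(R.from_rotvec(s["orientation"]).as_matrix().round(3))
print(rel(cab(-.065,0,.266),RD),((s["tool_pos"]-O)@xc))
E
```

```text
9.65 [0.45760875 0.10023385 0.34536071] [-0.9890837  -0.15261838  0.13750332] 0.011129165494666124 [ 0.11 -0.19  1.91 -0.    1.43 -1.53]
[[-0.998 -0.07  -0.006]
 [-0.07   0.998 -0.002]
 [ 0.006 -0.002 -1.   ]]
(array([-0.0005,  0.0002,  0.0794]), array([-0.0018, -0.0057, -0.0017])) -0.06506598857225883
```

Request:
carry_out(
  targets=[
    {"hand":0,"x":0,"y":0,"z":0.03,"ax":0,"ay":0,"az":0},
    {"hand":0,"x":0,"y":0,"z":0.06,"ax":0,"ay":0,"az":0},
    {"hand":0,"x":0,"y":0,"z":0.079,"ax":0,"ay":0,"az":0},
    {"hand":0,"x":0,"y":0,"z":0.079,"ax":0,"ay":0,"az":0},
    {"hand":0,"x":-0.015,"y":0,"z":0.079,"ax":0,"ay":0,"az":0},
    {"hand":0,"x":-0.025,"y":0,"z":0.079,"ax":0,"ay":0,"az":0},
    {"hand":0,"x":-0.03,"y":0,"z":0.079,"ax":0,"ay":0,"az":0},
  ],
)

```text
t: 10.52
tool_pos: [0.4878, 0.1024, 0.2692]
orientation: [0.111, -3.136, 0.003]
force: [-0.3, 0.5, -0.2]
opening: 0.0006
gripper_force: 0.0
```

Request:
carry_out(
  targets=[
    {"hand":0,"x":-0.004,"y":0,"z":0,"ax":0,"ay":0,"az":0},
    {"hand":0,"x":-0.008,"y":0,"z":0,"ax":0,"ay":0,"az":0},
    {"hand":0,"x":-0.012,"y":0,"z":0,"ax":0,"ay":0,"az":0},
    {"hand":0,"x":-0.017,"y":0,"z":0,"ax":0,"ay":0,"az":0},
    {"hand":0,"x":-0.023,"y":0,"z":0,"ax":0,"ay":0,"az":0},
    {"hand":0,"x":-0.03,"y":0,"z":0,"ax":0,"ay":0,"az":0},
    {"hand":0,"x":-0.037,"y":0,"z":0,"ax":0,"ay":0,"az":0},
    {"hand":0,"x":-0.045,"y":0,"z":0,"ax":0,"ay":0,"az":0},
  ],
)

```text
t: 11.52
tool_pos: [0.5325, 0.1055, 0.268]
orientation: [0.111, -3.134, 0.003]
force: [-1.6, 1.0, 1.3]
opening: 0.0005
gripper_force: 0.7
```

```bash
python3 - <<'E'
from h import *
s=read_state(); print(s["t"],s["force"],"tcp cab x",((s["tool_pos"]-O)@xc),s["tool_pos"]); im=hood("side")
E
```

```text
11.525 [-1.61526733  1.04782222  1.33345675] tcp cab x 0.010043512610134319 [0.5325311  0.10553384 0.26799497]
hood 846 [[0.143, 0.014, 0.02], [0.162, 0.066, 0.066], [0.189, 0.07, 0.093]]
panel top x [0.0313 0.0389 0.045 ]
```

The hood rides along with the drawer: both have moved about 39 mm. I keep pushing.

Request:
carry_out(
  targets=[
    {"hand":0,"x":-0.008,"y":0,"z":0,"ax":0,"ay":0,"az":0},
    {"hand":0,"x":-0.016,"y":0,"z":0,"ax":0,"ay":0,"az":0},
    {"hand":0,"x":-0.024,"y":0,"z":0,"ax":0,"ay":0,"az":0},
    {"hand":0,"x":-0.032,"y":0,"z":0,"ax":0,"ay":0,"az":0},
    {"hand":0,"x":-0.04,"y":0,"z":0,"ax":0,"ay":0,"az":0},
    {"hand":0,"x":-0.048,"y":0,"z":0,"ax":0,"ay":0,"az":0},
    {"hand":0,"x":-0.056,"y":0,"z":0,"ax":0,"ay":0,"az":0},
    {"hand":0,"x":-0.064,"y":0,"z":0,"ax":0,"ay":0,"az":0},
  ],
)

```text
t: 12.58
tool_pos: [0.5964, 0.11, 0.2677]
orientation: [0.111, -3.134, 0.003]
force: [-1.0, -0.0, 1.4]
opening: 0.0003
gripper_force: 0.7
```

Request:
carry_out(
  targets=[
    {"hand":0,"x":-0.006,"y":0,"z":0,"ax":0,"ay":0,"az":0},
    {"hand":0,"x":-0.012,"y":0,"z":0,"ax":0,"ay":0,"az":0},
    {"hand":0,"x":-0.018,"y":0,"z":0,"ax":0,"ay":0,"az":0},
    {"hand":0,"x":-0.024,"y":0,"z":0,"ax":0,"ay":0,"az":0},
    {"hand":0,"x":-0.03,"y":0,"z":0,"ax":0,"ay":0,"az":0},
    {"hand":0,"x":-0.034,"y":0,"z":0,"ax":0,"ay":0,"az":0},
    {"hand":0,"x":-0.038,"y":0,"z":0,"ax":0,"ay":0,"az":0},
    {"hand":0,"x":-0.042,"y":0,"z":0,"ax":0,"ay":0,"az":0},
  ],
)

```text
t: 13.58
tool_pos: [0.638, 0.1129, 0.2674]
orientation: [0.111, -3.134, 0.003]
force: [-1.7, 0.0, 0.8]
opening: 0.0004
gripper_force: 0.6
```

```bash
python3 - <<'E'
from h import *
s=read_state(); print(s["t"],s["force"],"tcp cab x",((s["tool_pos"]-O)@xc),s["tool_pos"]); im=hood("side")
E
```

```text
13.575 [-1.70599566  0.03010995  0.76040072] tcp cab x 0.11573782624790921 [0.63796729 0.11291927 0.26742734]Traceback (most recent call last):
  File "<stdin>", line 2, in <module>
  File "h.py", line 37, in hood
    print("hood",len(l),np.percentile(l,[1,50,99],0).round(3).tolist())
                        ~~~~~~~~~~~~~^^^^^^^^^^^^^^^
    return _quantile_unchecked(
        a, q, axis, out, overwrite_input, method, keepdims, weights)
    return _ureduce(a,
                    func=_quantile_ureduce_func,
    ...<5 lines>...
                    overwrite_input=overwrite_input,
                    method=method)
    r = func(a, **kwargs)
    result = _quantile(arr,
                       quantiles=q,
    ...<2 lines>...
                       out=out,
                       weights=wgt)
    slices_having_nans = np.isnan(arr[-1, ...])
                                  ~~~^^^^^^^^^
IndexError: index -1 is out of bounds for axis 0 with size 0
```

Request:
carry_out(
  targets=[
    {"hand":0,"x":-0.003,"y":0,"z":0,"ax":0,"ay":0,"az":0},
    {"hand":0,"x":-0.006,"y":0,"z":0,"ax":0,"ay":0,"az":0},
    {"hand":0,"x":-0.009,"y":0,"z":0,"ax":0,"ay":0,"az":0},
    {"hand":0,"x":-0.012,"y":0,"z":0,"ax":0,"ay":0,"az":0},
    {"hand":0,"x":-0.015,"y":0,"z":0,"ax":0,"ay":0,"az":0},
  ],
)

```text
t: 14.25
tool_pos: [0.6528, 0.114, 0.2674]
orientation: [0.111, -3.134, 0.003]
force: [-7.5, -0.4, 5.5]
opening: 0.0003
gripper_force: 4.0
```

Request:
carry_out(
  targets=[
    {"hand":0,"x":-0.002,"y":0,"z":0,"ax":0,"ay":0,"az":0},
    {"hand":0,"x":-0.004,"y":0,"z":0,"ax":0,"ay":0,"az":0},
    {"hand":0,"x":-0.006,"y":0,"z":0,"ax":0,"ay":0,"az":0},
    {"hand":0,"x":-0.008,"y":0,"z":0,"ax":0,"ay":0,"az":0},
    {"hand":0,"x":-0.01,"y":0,"z":0,"ax":0,"ay":0,"az":0},
  ],
)

```text
t: 14.88
tool_pos: [0.6623, 0.1147, 0.2674]
orientation: [0.111, -3.132, 0.003]
force: [-4.9, -0.0, 3.2]
opening: 0.0008
gripper_force: 2.1
```

```bash
sed -i 's/    print("hood"/    if len(l): print("hood"/' h.py; python3 - <<'E'
from h import *
s=read_state(); print(s["t"],s["force"],"tcp cab x",((s["tool_pos"]-O)@xc),s["tool_pos"]); im=hood("side")
cv2.imwrite("pics/s4.png",cv2.resize(im[130:310,80:340],None,fx=3,fy=3))
E
```

```text
14.875 [-4.93851465e+00 -1.83218193e-03  3.24331316e+00] tcp cab x 0.14009707442455016 [0.66226003 0.11471872 0.26735092]
panel top x [0.1598 0.1666 0.1739]
```

View pics/s4.png

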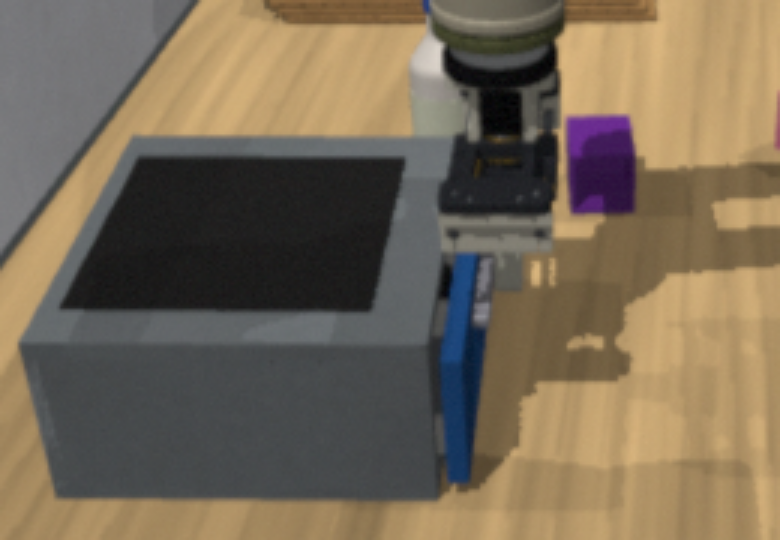

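The panel is still about 8–10 mm out, mid-detent. I go on slowly.

Request:
carry_out(
  targets=[
    {"hand":0,"x":-0.002,"y":0,"z":0,"ax":0,"ay":0,"az":0},
    {"hand":0,"x":-0.004,"y":0,"z":0,"ax":0,"ay":0,"az":0},
    {"hand":0,"x":-0.006,"y":0,"z":0,"ax":0,"ay":0,"az":0},
    {"hand":0,"x":-0.007,"y":0,"z":0,"ax":0,"ay":0,"az":0},
    {"hand":0,"x":-0.007,"y":0,"z":0,"ax":0,"ay":0,"az":0},
  ],
)

```text
t: 15.55
tool_pos: [0.669, 0.1152, 0.2673]
orientation: [0.111, -3.131, 0.003]
force: [-9.8, -1.0, 7.5]
opening: 0.0005
gripper_force: 5.1
```

```bash
python3 - <<'E'
from h import *
s=read_state(); print(s["t"],s["force"],"tcp cab x",((s["tool_pos"]-O)@xc)); hood("side")
E
```

```text
15.55 [-9.76404053 -0.98487428  7.53861464] tcp cab x 0.14684459396364238
panel top x [0.1664 0.1726 0.1793]
```

Request:
carry_out(
  targets=[
    {"hand":0,"x":-0.001,"y":0,"z":0,"ax":0,"ay":0,"az":0},
    {"hand":0,"x":-0.002,"y":0,"z":0,"ax":0,"ay":0,"az":0},
    {"hand":0,"x":-0.003,"y":0,"z":0,"ax":0,"ay":0,"az":0},
    {"hand":0,"x":-0.003,"y":0,"z":0,"ax":0,"ay":0,"az":0},
  ],
)

```text
t: 16.1
tool_pos: [0.6702, 0.1154, 0.2673]
orientation: [0.111, -3.125, 0.004]
force: [-27.2, -3.2, 18.3]
opening: 0.0003
gripper_force: 13.4
```

The force rose to 27 N with almost no motion, so the drawer is at the home stop. I back off, lift and check.

Request:
carry_out(
  targets=[
    {"hand":0,"x":0.01,"y":0,"z":0,"ax":0,"ay":0,"az":0},
    {"hand":0,"x":0.03,"y":0,"z":0,"ax":0,"ay":0,"az":0},
    {"hand":0,"x":0.06,"y":0,"z":-0.01,"ax":0,"ay":0,"az":0},
    {"hand":0,"x":0.1,"y":0,"z":-0.05,"ax":0,"ay":0,"az":0},
    {"hand":0,"x":0.12,"y":0,"z":-0.1,"ax":0,"ay":0,"az":0},
    {"hand":0,"x":0.12,"y":0,"z":-0.1,"ax":0,"ay":0,"az":0},
  ],
)

```text
t: 16.85
tool_pos: [0.554, 0.1073, 0.3736]
orientation: [-0.111, 3.135, -0.002]
force: [-0.1, 0.1, -0.5]
opening: 0.0004
gripper_force: 0.0
```

```bash
python3 - <<'E'
from h import *
s=read_state(); print(s["t"],s["force"]); im=hood("side"); hood("scene")
cv2.imwrite("pics/s5.png",im)
E
```

```text
16.85 [-0.09552253  0.1145784  -0.47130439]
panel top x [0.1663 0.1727 0.1795]Traceback (most recent call last):
  File "<stdin>", line 2, in <module>
  File "h.py", line 40, in hood
    print("panel top x",np.percentile(l[:,0],[2,50,98]).round(4)); return im
                        ~~~~~~~~~~~~~^^^^^^^^^^^^^^^^^^
    return _quantile_unchecked(
        a, q, axis, out, overwrite_input, method, keepdims, weights)
    return _ureduce(a,
                    func=_quantile_ureduce_func,
    ...<5 lines>...
                    overwrite_input=overwrite_input,
                    method=method)
    r = func(a, **kwargs)
    result = _quantile(arr,
                       quantiles=q,
    ...<2 lines>...
                       out=out,
                       weights=wgt)
    slices_having_nans = np.isnan(arr[-1, ...])
                                  ~~~^^^^^^^^^
IndexError: index -1 is out of bounds for axis 0 with size 0
```

The panel front stays at 0.165 after release, which matches the cabinet front plane (back edge 0.436 − 0.270 = 0.166). The detent was felt at the expected 17–10 mm before that. The job is ready to hand in.

```bash
python3 -c "
from h import *
print(robot.close_job())"
```

```text
the job is handed in; nothing more can be done
None
```

The job is handed in (no verdict came back): the hood was set open side down on the bay floor and released, and the drawer was pushed home past its detent and stayed there, with the hood out of view under the roof at the end and the carton, tape and bottle never touched.

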